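Sweep the photographed medals into the sorting tray

ROBOT

A 6-joint arm with a two-finger parallel gripper is mounted at the origin on the work surface. World frame = base frame: x ahead of the robot, y to its left, z up, the work surface at z = 0. Lengths are in m, angles in rad, forces in N, time in s.
With the tool pointing down it reaches from about 0.35 to 0.975 m from the base axis. Payload 4.9 kg.
Tool frame: the origin (TCP) lies at the very end of the fingers, on their centre line; the grasp point (between the pads) lies ctrl.hold_point_z behind it (ctrl.hold_point_z is the distance from the TCP to the grasp point, in m); z points along the fingers, y is the line along which they close (so a half turn about z gives the same grasp; the last joint's range is limited). The gripper opens to 85 mm and grips with 20 to 120 N. Pads are 22 mm wide; open, the fingers measure 114 mm over their backs; the gripper's body (76 mm by 85 mm) begins 54 mm behind the grasp point. The pads swing forward as they close: fully open they stand 13 mm farther back than shut.
Start: joints at [1.213, 0.053, 1.613, -0, 1.476, -0.119], TCP at [0.148, 0.607, 0.231] pointing down, gripper open.
Joint ranges: [-3.01, 3.01], [-1.01, 2.22], [0.06, 2.58], [-1.02, 4.17], [0.09, 2.62], [-3.14, 3.14]. Speed limits (rad/s): [2.57, 2.57, 3.14, 3.14, 3.14, 3.14].

INTERFACE

Orientations are given as a rotation vector (axis times angle).
In Python, from station import ctrl gives the robot as it stands. The module is installed in compiled form; this text tells all that it offers.
- The arm moves only by the tool jog_arm, never from a script. Its argument "deltas" is a list of rows, each a list of 3 entries, a list of its own where there are three numbers: the closure, from -1 (fully open) to 1 (shut), then the shift along the world's x, y, z scaled (see below), then the turn, a rotation vector about the world's x, y, z scaled (see below). A call has 1 to 12 rows; each row is the pose to reach, as a shift and turn from the pose commanded when the call began, turning the shorter way round; what a row does not reach only later rows make up. The controller multiplies each number of a shift by 0.4 m and each number of a turn by 180 degrees. A row lasts 1/12 s, in which the tool goes at most 41.7 mm and 7.16 degrees, less where a joint would pass 70% of its speed; a pose out of reach is approached as far as the arm can. A call with a number of a shift or a turn outside -1 to 1 is refused whole. A call with a gripper value outside its range is refused whole. The fingers move at their own pace and stop on an object; "squeeze" is the grip in N (left out, the last holds). Time passes only in rows, so rows that repeat a pose let the fingers close. It gives the time, the measured TCP pose, the force, the opening and the grip force at its end, in the units of the state.
- ctrl.get_obs(): the state, without advancing time (a new reading comes with each control period).
- ctrl.get_image(name): name is "scene" or "top"; returns the picture (384x512x3 uint8, red, green, blue); there is no depth.
- ctrl.get_calibration(name): a dict with "K" (3x3 intrinsics, pixels), "dist_coeffs" ([k1, k2, p1, p2, k3] as OpenCV has them; the pictures are not rectified), "extrinsics" (4x4, takes a point from world to camera coordinates). Camera axes: x right, y down, z forward; pixel columns grow to the right and rows downward; lengths in m; the calibration is good to about 2 mm. A picture is of the moment at which its call begins. get_calibration takes no time and is no camera call.
- ctrl.finish_job(): hands the job in; it is judged then, once.
The state is a dict: "t": time; "q": joint angles; "dq": joint speeds; "effort": joint torques, N m; "tool_pos": TCP position; "tool_rot": TCP orientation; "contact_force": force on the tool from outside, world axes, zero at the start; "wrist_torque": the same for the moment, N m; "opening": finger opening in m; "grip_force": force on a finger pad.
Only numpy, scipy, OpenCV 4.12 (cv2) and the standard library are available. Lean on these libraries where they do the work, as an engineer would, in place of code of your own. Each camera call takes 0.05 s, during which the arm holds its last target. There are 200 camera calls.

TASK

Clear the photographed medals off the desk: with the closed fingers as a sweeper, push the three round bronze medals along the table through the open front of the wooden tray until each lies flat and fully inside. Never lift a medal off the table, and leave the square plaquette, the lens cap, the coin tube and the loupe where they are.

Things in the scene. Friction and masses are not known exactly. Their poses are not given: they have to be found in the camera images.
- medal0: One of three alike round bronze medals, a loose disc 44 mm in diameter and 8 mm thick, about 90 g, lying flat on the table. Origin at the centre of its underside; z up.
- medal1: One of three alike round bronze medals, a loose disc 44 mm in diameter and 8 mm thick, about 90 g, lying flat on the table. Origin at the centre of its underside; z up.
- medal2: One of three alike round bronze medals, a loose disc 44 mm in diameter and 8 mm thick, about 90 g, lying flat on the table. Origin at the centre of its underside; z up.
- tray: Open-fronted wooden tray, fixed, left of the medals: three walls 22 mm high, 6 mm thick; floor level with the table, no lip. Inside 180 mm wide (x) by 110 mm deep (y). Origin on the table at the middle of the open front; +y points into the tray to the back wall (y = 110 mm), x along the front (side walls' inner faces at x = -90, +90 mm), z up. Front faces world -y, within 0.3 rad.
- plaquette: Square bronze plaquette, loose, 40 x 40 mm and 8 mm thick, lying among the round medals; it is not a medal and must stay. Origin at the centre of its underside, sides along its x and y.
- lens_cap: Black plastic lens cap, a loose flat disc 58 mm in diameter and 10 mm thick; stays. Origin at the centre of its underside.
- coin_tube: Upright white plastic coin tube with a grey cap, loose, 42 mm in diameter and 60 mm high; stays. Origin at the centre of its underside.
- loupe: Upright black stand loupe, loose, 42 mm in diameter and 44 mm high; stays. Origin at the centre of its underside.

How it is judged:
By the outcome, as a careful person would: the job done as asked, in the order asked, and still so for the second after the job is handed in, with the robot touching nothing.
It also fails if it takes over 67 s, if anything falls off the work surface, if the arm or the gripper's body presses on something with over 40 N, if the wrist force passes 120 N, or if a joint passes its speed limit or range.

## Working session

There is one attempt and no reset: what is moved stays moved. The work goes in short steps, Python scripts to look and compute and a tool call to move; the robot and the scene stay as the last step left them, time stands still between calls to the robot, and variables do not carry over. Pictures are saved under pics/ and viewed, at most 10 in all, crops included, and the job is handed in when it is done.

Besides the shell and the picture viewer there is one more tool, called after "Emit:" as name(argument=value, ...), one argument or row to a line, values as JSON. jog_arm: Moves the arm, as the interface text tells. Its arguments: {"type":"object","properties":{"deltas":{"type":"array","items":{"type":"array"}},"squeeze":{"type":"number"}},"required":["deltas"]}

```bash
mkdir -p pics
python3 - <<'E'
from station import ctrl
import cv2,json
for n in("top","scene"):
    im=ctrl.get_image(n); cv2.imwrite(f"pics/{n}0.png",im[...,::-1])
    c=ctrl.get_calibration(n); print(n,c)
o=ctrl.get_obs(); print({k:o[k] for k in("t","tool_pos","tool_rot","opening")},ctrl.hold_point_z)
E
```

```text
top {'K': array([[375.95601815,   0.        , 257.23523873],
       [  0.        , 375.95601815, 196.98666704],
       [  0.        ,   0.        ,   1.        ]]), 'dist_coeffs': array([-0.11196974,  0.        ,  0.        ,  0.        ,  0.        ]), 'extrinsics': array([[ 0.02334597, -0.99932918,  0.02821614, -0.10684736],
       [-0.98454354, -0.02788258, -0.17290628,  0.54674906],
       [ 0.17357704, -0.02374335, -0.98453404,  0.69171381],
       [ 0.        ,  0.        ,  0.        ,  1.        ]])}
scene {'K': array([[423.56695936,   0.        , 246.79854009],
       [  0.        , 423.56695936, 196.89953551],
       [  0.        ,   0.        ,   1.        ]]), 'dist_coeffs': array([0.05060128, 0.        , 0.        , 0.        , 0.        ]), 'extrinsics': array([[ 0.55913078,  0.82882978,  0.02034616, -0.25280523],
       [ 0.59210986, -0.38202073, -0.70955343, -0.32979209],
       [-0.58032636,  0.40878033, -0.70435783,  1.42146847],
       [ 0.        ,  0.        ,  0.        ,  1.        ]])}
{'t': 0.1, 'tool_pos': array([0.14761378, 0.60673496, 0.23015094]), 'tool_rot': array([-3.74141461e-01, -3.11874852e+00,  2.90497813e-03]), 'opening': 0.08513331130049316} 0.0187
```

View pics/top0.png

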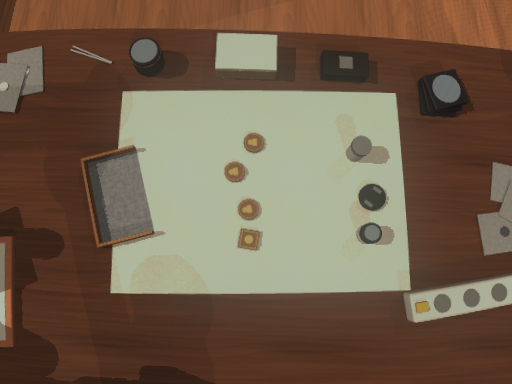

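View pics/scene0.png

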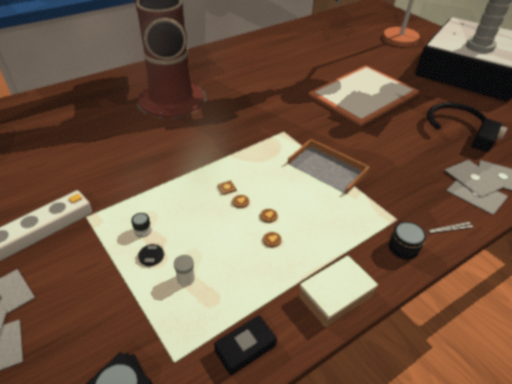

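The top view shows three round medals at about (254,143), (235,172) and (249,209). The plaquette is at (249,240), and the tray is on the left with corners near (82,158), (135,147), (153,235) and (99,245), its open front facing right. The tube (361,147), lens cap (372,197) and loupe (371,233) are well off to the right.

```bash
cat > h.py <<'E'
from station import ctrl
import cv2,numpy as np
def ray(n,px,z):
    c=ctrl.get_calibration(n);E=c["extrinsics"]
    p=cv2.undistortPoints(np.float64(px).reshape(-1,1,2),c["K"],c["dist_coeffs"]).reshape(-1,2)
    d=np.c_[p,np.ones(len(p))]@E[:3,:3]; o=-E[:3,:3].T@E[:3,3]
    return (o+d*((z-o[2])/d[:,2])[:,None])[:,:2]
def proj(n,P):
    c=ctrl.get_calibration(n);E=c["extrinsics"]
    return cv2.projectPoints(np.float64(P),cv2.Rodrigues(E[:3,:3])[0],E[:3,3],c["K"],c["dist_coeffs"])[0].reshape(-1,2)
def bronze(n,im,amin=60,amax=900):
    h=cv2.cvtColor(im,cv2.COLOR_RGB2HSV)
    m=((h[...,1]>105)&(h[...,0]<25)&(h[...,2]>60)).astype(np.uint8)
    m=cv2.morphologyEx(m,cv2.MORPH_CLOSE,np.ones((3,3)))
    out=[]
    for c in cv2.findContours(m,cv2.RETR_EXTERNAL,cv2.CHAIN_APPROX_NONE)[0]:
        a=cv2.contourArea(c)
        if amin<a<amax:
            w=ray(n,c.reshape(-1,2),.006); r=cv2.minAreaRect(np.float32(w*1000))
            if max(r[1])<75: out.append((np.round(c.reshape(-1,2).mean(0)),np.round(r[0],1),np.round(r[1],1),round(r[2],1),a))
    return out
E
python3 - <<'E'
from h import *
for n in("top","scene"):
    im=cv2.imread(f"pics/{n}0.png")[...,::-1].copy()
    for r in bronze(n,im): print(n,*r)
print(proj("top",[[0,0,0],[.148,.607,.23]]),proj("scene",[[0,0,0],[.148,.607,.23]]))
im=cv2.imread("pics/top0.png")
cv2.imwrite("pics/crop.png",cv2.resize(im[130:260,70:270],None,fx=4,fy=4,interpolation=cv2.INTER_CUBIC))
E
```

```text
top [422. 307.] [ 335.5 -440.2] [20.6 27.3] 8.3 106.0
top [248. 239.] [469.1 -77. ] [37.4 37.7] 81.9 303.0
top [248. 209.] [531.1 -74.1] [37.7 39.5] 1.6 274.5
top [234. 171.] [611.3 -43.4] [39.1 38. ] 1.7 259.0
top [253. 142.] [676.4 -82.5] [38.8 40.1] 29.2 249.0
scene [272. 239.] [678.8 -82.1] [38.1 39.1] 57.0 171.5
scene [268. 215.] [611.5 -43. ] [37.2 40.7] 54.6 145.0
scene [240. 201.] [532.  -73.4] [38.2 39.4] 57.1 130.0
scene [227. 187.] [470.9 -76.8] [37.4 37. ] 82.9 119.5
[[ 203.37991554  472.56995258]
 [-129.89106147  386.47536778]] [[171.14228299  98.20365368]
 [348.72670541   4.57441645]]
```

View pics/crop.png

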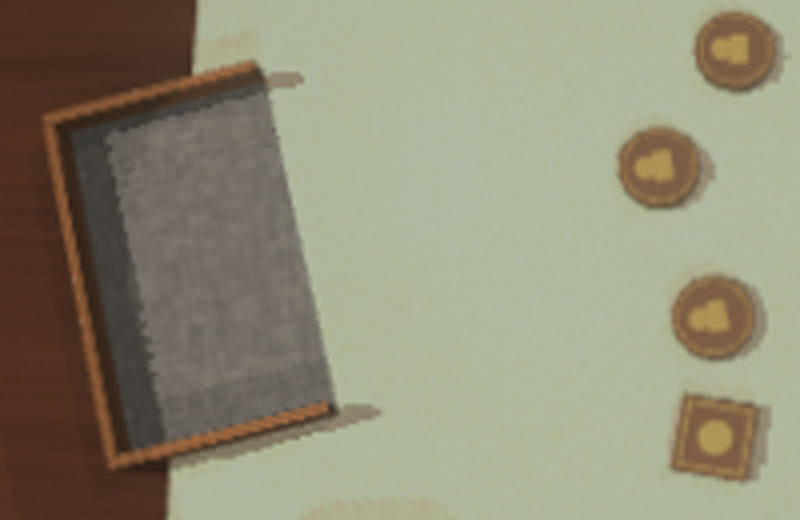

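Run:
```python
from h import *
o=np.array([70,130])
f=lambda p:np.array(p)/4+o-.375
fl=ray("top",f([[264,92],[333,410]]),0)*1000
bt=ray("top",f([[45,118],[112,467],[250,64]]),.022)*1000
print(fl.round(),bt.round()); 
d=fl[0]-fl[1]; L=np.hypot(*d); ex=d/L; ey=np.array([-ex[1],ex[0]]);mid=fl.mean(0)
d2=bt[0]-bt[1]; bm=bt[:2].mean(0)
print("front len",L,"ang",np.degrees(np.arctan2(ex[1],ex[0])),"back len",np.hypot(*d2),np.degrees(np.arctan2(d2[1],d2[0])),mid,"front-from-back",bm-ey*116)
```

```text
[[648. 171.]
 [478. 121.]] [[625. 281.]
 [444. 227.]
 [656. 173.]]
front len 177.00740547357918 ang 16.41459052918789 back len 188.8544580495552 16.647340532513113 [562.81616807 145.76252194] front-from-back [566.98762322 142.41818555]
```

Emit:
jog_arm(
  deltas=[
    [1,[0.6,-0.87,0],[0,0,-0.344]],
    [1,[0.6,-0.87,0],[0,0,-0.344]],
    [1,[0.6,-0.87,0],[0,0,-0.344]],
    [1,[0.6,-0.87,0],[0,0,-0.344]],
    [1,[0.6,-0.87,0],[0,0,-0.344]],
    [1,[0.6,-0.87,0],[0,0,-0.344]],
    [1,[0.6,-0.87,0],[0,0,-0.344]],
    [1,[0.6,-0.87,0],[0,0,-0.344]],
    [1,[0.6,-0.87,0],[0,0,-0.344]],
    [1,[0.6,-0.87,0],[0,0,-0.344]],
    [1,[0.6,-0.87,0],[0,0,-0.344]],
    [1,[0.6,-0.87,0],[0,0,-0.344]],
  ],
  squeeze=20,
)

```text
t: 1.1
tool_pos: [0.3888, 0.2574, 0.2309]
tool_rot: [-1.931, -2.478, 0.001]
contact_force: [-0.5, 0.5, -0.2]
opening: -0.0001
grip_force: 0.0
```

Emit:
jog_arm(
  deltas=[
    [1,[0.59,-0.875,-0.325],[0,0,0]],
    [1,[0.59,-0.875,-0.325],[0,0,0]],
    [1,[0.59,-0.875,-0.325],[0,0,0]],
    [1,[0.59,-0.875,-0.325],[0,0,0]],
    [1,[0.59,-0.875,-0.325],[0,0,0]],
    [1,[0.59,-0.875,-0.325],[0,0,0]],
    [1,[0.59,-0.875,-0.325],[0,0,0]],
    [1,[0.59,-0.875,-0.325],[0,0,0]],
    [1,[0.59,-0.875,-0.325],[0,0,0]],
    [1,[0.59,-0.875,-0.325],[0,0,0]],
    [1,[0.59,-0.875,-0.325],[0,0,0]],
    [1,[0.59,-0.875,-0.325],[0,0,0]],
  ],
)

```text
t: 2.1
tool_pos: [0.6248, -0.0923, 0.0986]
tool_rot: [-1.926, -2.479, 0.002]
contact_force: [-0.9, -0.6, -0.3]
opening: 0.0001
grip_force: 0.0
```

Emit:
jog_arm(
  deltas=[
    [1,[0,0,-0.1],[0,0,0]],
    [1,[0,0,-0.19],[0,0,0]],
    [1,[0,0,-0.225],[0,0,0]],
    [1,[0,0,-0.237],[0,0,0]],
    [1,[0,0,-0.237],[0,0,0]],
  ],
)

```text
t: 2.52
tool_pos: [0.6228, -0.089, 0.0052]
tool_rot: [-1.922, -2.482, 0.002]
contact_force: [-0.5, -0.8, 0.3]
opening: -0.0003
grip_force: 0.0
```

Run:
```python
from h import *
im=ctrl.get_image("scene");cv2.imwrite("pics/s1.png",cv2.resize(im[130:290,160:360,::-1],None,fx=4,fy=3.75))
for n in("scene",):
    for r in bronze(n,im): print(n,*r)
print(ctrl.get_obs()["tool_pos"])
```

```text
scene [272. 239.] [678.3 -82.9] [40.  39.1] 57.0 171.5
scene [240. 202.] [532.9 -75.4] [35.7 35.7] 57.1 82.5
scene [227. 187.] [471.1 -77.2] [37.8 38.1] 81.8 122.0
[ 0.6243013  -0.08964367  0.00727723]
```

View pics/s1.png

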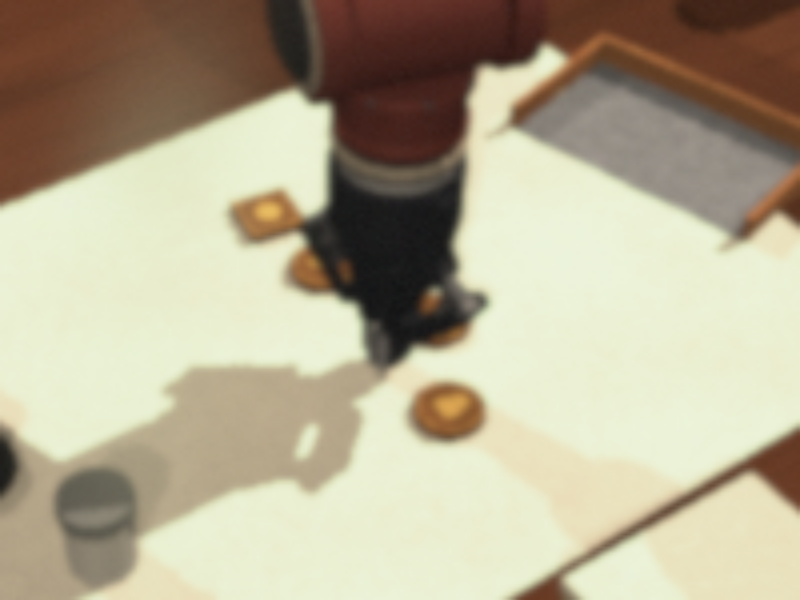

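The closed fingertips are down just behind medal B, with the medal visible at crop (440,310), and clear of A and C. I'll start the push slowly.

Emit:
jog_arm(
  deltas=[
    [1,[-0.008,0.03,-0.006],[0,0,0]],
    [1,[-0.016,0.06,-0.006],[0,0,0]],
    [1,[-0.023,0.09,-0.006],[0,0,0]],
    [1,[-0.031,0.12,-0.006],[0,0,0]],
    [1,[-0.039,0.15,-0.006],[0,0,0]],
    [1,[-0.047,0.18,-0.006],[0,0,0]],
    [1,[-0.055,0.21,-0.006],[0,0,0]],
    [1,[-0.062,0.24,-0.006],[0,0,0]],
    [1,[-0.07,0.27,-0.006],[0,0,0]],
    [1,[-0.078,0.3,-0.006],[0,0,0]],
    [1,[-0.086,0.33,-0.006],[0,0,0]],
    [1,[-0.091,0.35,-0.006],[0,0,0]],
  ],
)

```text
t: 3.57
tool_pos: [0.5885, 0.0502, 0.006]
tool_rot: [1.922, 2.481, 0.002]
contact_force: [1.7, -3.9, 6.5]
opening: -0.0003
grip_force: 3.9
```

Run:
```python
from h import *
for n in("scene","top"):
    im=ctrl.get_image(n);cv2.imwrite(f"pics/{n}2.png",im[...,::-1])
    for r in bronze(n,im): print(n,*r)
print(ctrl.get_obs()["tool_pos"])
```

```text
scene [272. 239.] [678.3 -82.9] [40.  39.1] 57.0 172.5
scene [240. 201.] [533.5 -74.3] [39.3 39.6] 2.5 134.0
scene [227. 187.] [470.9 -76.8] [37.4 37. ] 82.9 119.5
top [422. 307.] [ 335.4 -440.6] [20.9 26.5] 8.3 104.5
top [248. 239.] [469.1 -77. ] [37.4 37.7] 81.9 304.0
top [248. 209.] [531.1 -74.2] [37.7 39.4] 1.5 271.0
top [253. 142.] [676.6 -81.9] [40.5 38.7] 1.8 254.0
[0.58827729 0.05105235 0.00586426]
```

View pics/scene2.png

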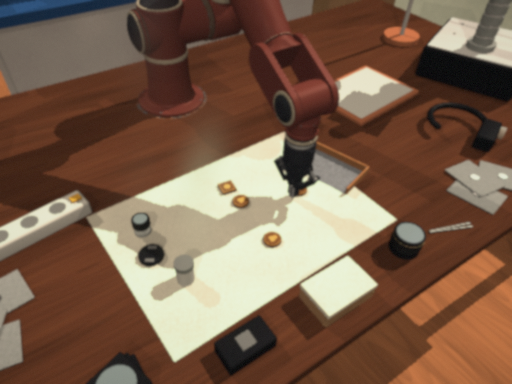

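Medal B's orange edge shows just ahead of the fingertips at (302,188). The 6.5 N upward force suggests the tips are rubbing the table, so I'll raise about 2 mm and go on.

Emit:
jog_arm(
  deltas=[
    [1,[0,0,0.006],[0,0,0]],
    [1,[-0.005,0.02,0.006],[0,0,0]],
    [1,[-0.01,0.04,0.006],[0,0,0]],
  ],
)

```text
t: 3.92
tool_pos: [0.584, 0.0655, 0.0074]
tool_rot: [1.925, 2.48, 0.0]
contact_force: [0.7, -4.0, 6.0]
opening: 0.0006
grip_force: 2.9
```

Run:
```python
from h import *
im=ctrl.get_image("scene");cv2.imwrite("pics/s3.png",cv2.resize(im[140:240,250:380,::-1],None,fx=6,fy=6,interpolation=cv2.INTER_CUBIC))
o=ctrl.get_obs();print(o["tool_pos"],o["contact_force"])
print(proj("scene",[list(o["tool_pos"])]))
```

```text
[0.58366017 0.0668434  0.00742782] [ 0.34271712 -1.0274164   7.48642368]
[[296.32263022 191.14219543]]
```

View pics/s3.png

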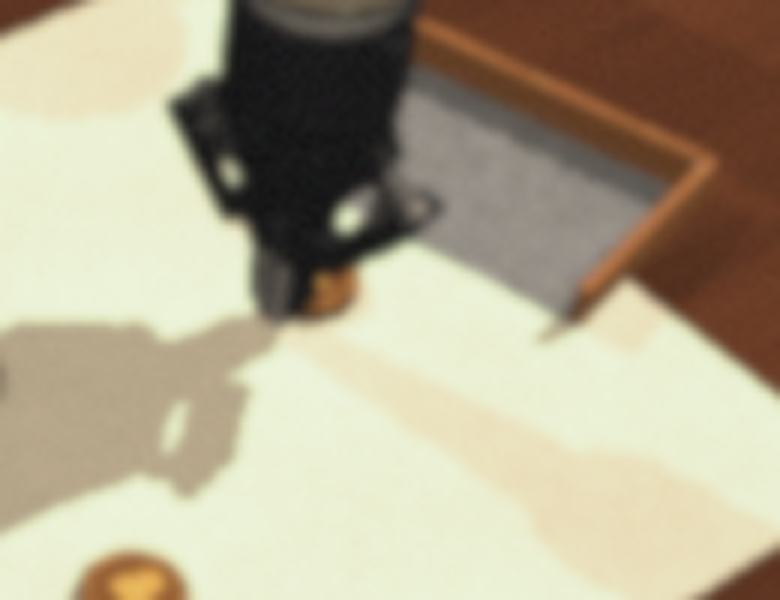

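Emit:
jog_arm(
  deltas=[
    [1,[0,0,0.05],[0,0,0]],
    [1,[0,0,0.1],[0,0,0]],
    [1,[0.05,-0.1,0.15],[0,0,0]],
    [1,[0.1,-0.2,0.15],[0,0,0]],
    [1,[0.1,-0.3,0.15],[0,0,0]],
    [1,[0.1,-0.4,0.15],[0,0,0]],
    [1,[0.1,-0.4,0.15],[0,0,0]],
  ],
)

```text
t: 4.55
tool_pos: [0.623, -0.099, 0.0659]
tool_rot: [-1.931, -2.478, 0.002]
contact_force: [0.7, 0.1, 0.4]
opening: 0.0003
grip_force: 0.0
```

Run:
```python
from h import *
for n in("scene","top"):
    im=ctrl.get_image(n);cv2.imwrite(f"pics/{n}4.png",im[...,::-1])
    for r in bronze(n,im): print(n,*r)
o=ctrl.get_obs();print(o["tool_pos"],o["contact_force"])
```

```text
scene [272. 239.] [678.8 -82.1] [38.1 39.1] 57.0 171.5
scene [241. 201.] [532.  -73.3] [38.3 39.4] 57.2 133.0
scene [302. 186.] [575.5  92.2] [37.3 41.1] 19.3 113.0
scene [227. 187.] [470.9 -76.8] [37.4 37. ] 82.9 119.5
top [422. 307.] [ 335.2 -440.9] [20.9 26.4] 10.0 103.0
[ 0.62240972 -0.09520231  0.06529241] [-0.47856828 -0.04770011 -0.27783076]
```

Medal B is now at (575.5, 92.2). The tip overlapped it by a few millimetres and probably rode on its rim, so the tips must go lower. I'll probe for the table behind B.

Emit:
jog_arm(
  deltas=[
    [1,[-0.03,0.09,0],[0,0,0]],
    [1,[-0.05,0.18,0],[0,0,0]],
    [1,[-0.075,0.27,0],[0,0,0]],
    [1,[-0.095,0.35,0],[0,0,0]],
    [1,[-0.095,0.35,-0.08],[0,0,0]],
    [1,[-0.095,0.35,-0.14],[0,0,0]],
    [1,[-0.095,0.35,-0.155],[0,0,0]],
    [1,[-0.095,0.35,-0.155],[0,0,0]],
  ],
)

```text
t: 5.32
tool_pos: [0.5825, 0.0477, 0.0021]
tool_rot: [-1.92, -2.48, 0.004]
contact_force: [1.4, 0.1, -0.6]
opening: 0.0001
grip_force: 0.0
```

Emit:
jog_arm(
  deltas=[
    [1,[0,0,-0.003],[0,0,0]],
    [1,[0,0,-0.004],[0,0,0]],
    [1,[0,0,-0.004],[0,0,0]],
  ],
)

```text
t: 5.57
tool_pos: [0.5858, 0.0455, 0.0035]
tool_rot: [1.925, 2.482, 0.001]
contact_force: [0.5, -0.5, -0.6]
opening: 0.0003
grip_force: 0.0
```

Run:
```python
from h import *
for i in range(3):
    ctrl.get_image("scene");o=ctrl.get_obs();print(o["tool_pos"],o["contact_force"])
```

```text
[0.58589878 0.04532168 0.00361122] [-0.33445976 -1.02856448  0.58142436]
[0.585892   0.04519518 0.00358044] [-0.15597516 -0.05141865 -0.43651849]
[0.5858487  0.04511655 0.00352488] [-0.61189034 -0.56707608  0.43257756]
```

Emit:
jog_arm(
  deltas=[
    [1,[0,0,-0.003],[0,0,0]],
    [1,[-0.006,0.024,-0.003],[0,0,0]],
    [1,[-0.012,0.048,-0.003],[0,0,0]],
    [1,[-0.018,0.072,-0.003],[0,0,0]],
    [1,[-0.024,0.096,-0.003],[0,0,0]],
    [1,[-0.03,0.12,-0.003],[0,0,0]],
    [1,[-0.03,0.12,-0.003],[0,0,0]],
  ],
)

```text
t: 6.3
tool_pos: [0.5726, 0.0954, 0.0016]
tool_rot: [-1.922, -2.484, -0.0]
contact_force: [0.5, -0.7, -0.5]
opening: -0.0001
grip_force: 0.0
```

Run:
```python
from h import *
for i in range(2):
    im=ctrl.get_image("scene");o=ctrl.get_obs();print(o["tool_pos"],o["contact_force"])
for r in bronze("scene",im): print(*r)
```

```text
[0.57289859 0.09462776 0.00158374] [ 0.21646804 -0.34246049 -0.12337077]
[0.57311186 0.09403522 0.00160402] [0.42448468 1.07559448 0.97582013]
[272. 239.] [678.8 -82.1] [38.1 39.1] 57.0 170.5
[240. 201.] [533.5 -74.4] [39.3 39.6] 1.6 130.0
[227. 187.] [470.9 -76.8] [37.4 37. ] 82.9 119.5
```

Clean contact, no vertical load. Finishing the push and retreating.

Emit:
jog_arm(
  deltas=[
    [1,[-0.006,0.025,0],[0,0,0]],
    [1,[-0.012,0.05,0],[0,0,0]],
    [1,[-0.018,0.075,0],[0,0,0]],
    [1,[-0.024,0.1,0],[0,0,0]],
    [1,[-0.03,0.125,0],[0,0,0]],
    [1,[-0.035,0.145,0],[0,0,0]],
    [1,[-0.035,0.145,0],[0,0,0]],
    [1,[-0.025,0.105,0],[0,0,0]],
    [1,[-0.015,0.065,0.06],[0,0,0]],
    [1,[0.04,-0.03,0.12],[0,0,0]],
    [1,[0.1,-0.13,0.15],[0,0,0]],
    [1,[0.17,-0.22,0.15],[0,0,0]],
  ],
)

```text
t: 7.4
tool_pos: [0.6327, 0.0188, 0.0637]
tool_rot: [1.922, 2.48, 0.004]
contact_force: [0.3, 0.5, 2.3]
opening: 0.0002
grip_force: 0.0
```

```bash
cat > look.py <<'E'
from h import *
import sys
for n in("scene","top"):
    im=ctrl.get_image(n);cv2.imwrite(f"pics/{n}_{sys.argv[1]}.png",im[...,::-1])
    for r in bronze(n,im):
        q=r[1]-[565,144];e=np.array([.959,.284])
        print(n,*r,"tray",q@e,q@[-e[1],e[0]])
o=ctrl.get_obs();print(o["t"],o["tool_pos"],o["contact_force"])
E
python3 look.py 5
```

```text
scene [272. 239.] [678.9 -82. ] [38.  39.1] 57.0 167.5 tray 45.04609999999998 -249.08159999999998
scene [240. 201.] [532.  -73.4] [38.2 39.4] 57.1 129.0 tray -93.3886 -199.1146
scene [227. 187.] [471.  -76.9] [37.2 37. ] 83.0 119.0 tray -152.8816 -185.1471
scene [324. 168.] [552.1 190.5] [29.8 41.2] 84.6 79.5 tray 0.8349000000000217 48.257099999999994
top [422. 307.] [ 335.5 -440.8] [20.9 26.8] 8.0 105.5 tray -386.17369999999994 -495.64519999999993
top [248. 239.] [469.1 -77. ] [37.4 37.7] 81.9 304.0 tray -154.73209999999997 -184.7034
top [248. 209.] [531.1 -74.1] [37.7 39.5] 1.6 276.5 tray -94.45049999999998 -199.53029999999998
top [252. 141.] [680.8 -78.8] [29.  40.7] 38.4 168.5 tray 47.77699999999996 -246.55239999999998
7.5 [0.6350596  0.01504144 0.0631442 ] [-0.06640102  0.01741277 -1.21499965]
```

Medal B lies inside the tray at tray coordinates (1, 48) mm. Next is medal A.

Emit:
jog_arm(
  deltas=[
    [1,[0.03,-0.09,0],[0,0,0]],
    [1,[0.06,-0.18,0],[0,0,0]],
    [1,[0.09,-0.27,0],[0,0,0]],
    [1,[0.122,-0.35,0],[0,0,0]],
    [1,[0.122,-0.35,0],[0,0,0]],
    [1,[0.122,-0.35,-0.08],[0,0,0]],
    [1,[0.122,-0.35,-0.13],[0,0,0]],
    [1,[0.122,-0.35,-0.147],[0,0,0]],
    [1,[0.122,-0.35,-0.147],[0,0,0]],
    [1,[0.122,-0.35,-0.147],[0,0,0]],
  ],
)

```text
t: 8.33
tool_pos: [0.6793, -0.1195, 0.0014]
tool_rot: [-1.925, -2.482, 0.0]
contact_force: [0.9, -0.0, -0.9]
opening: 0.0003
grip_force: 0.0
```

```bash
python3 look.py 6 | grep -v 335
```

```text
scene [240. 201.] [531.3 -77.6] [30.6 43. ] 56.2 110.0 tray -95.25270000000003 -202.94359999999998
scene [227. 187.] [470.9 -76.9] [37.2 37.8] 81.2 121.0 tray -152.97750000000002 -185.1187
scene [322. 169.] [551.3 184.8] [39.  43.3] 17.2 111.5 tray -1.5511000000000414 43.01800000000002
top [415. 285.] [ 381.2 -428.8] [22.6 22.2] 0.0 66.5 tray -338.9394 -497.11599999999993
8.4333 [ 0.6795088  -0.11961105  0.00170772] [ 0.63655532 -0.7150958   0.00690234]
```

Emit:
jog_arm(
  deltas=[
    [1,[0.025,-0.025,0],[0,0,0]],
    [1,[0.025,-0.025,0],[0,0,0]],
    [1,[0.025,-0.025,0],[0,0,0]],
    [1,[0.017,0.005,0],[0,0,0]],
    [1,[0.01,0.035,0],[0,0,0]],
    [1,[0.002,0.065,0],[0,0,0]],
    [1,[-0.005,0.095,0],[0,0,0]],
    [1,[-0.013,0.125,0],[0,0,0]],
    [1,[-0.021,0.155,0],[0,0,0]],
    [1,[-0.028,0.185,0],[0,0,0]],
    [1,[-0.036,0.215,0],[0,0,0]],
    [1,[-0.044,0.245,0],[0,0,0]],
  ],
)

```text
t: 9.43
tool_pos: [0.6616, -0.0209, 0.0017]
tool_rot: [1.925, 2.483, -0.0]
contact_force: [0.3, -0.3, 0.6]
opening: 0.0001
grip_force: 0.4
```

```bash
python3 look.py 7 | grep -v 335
```

```text
scene [240. 201.] [532.  -73.4] [38.2 39.4] 57.2 130.0 tray -93.3886 -199.1146
scene [227. 187.] [471.  -76.9] [37.2 37. ] 83.0 119.0 tray -152.8816 -185.1471
scene [322. 169.] [551.3 184.8] [39.  43.3] 17.2 111.5 tray -1.5511000000000414 43.01800000000002
top [248. 239.] [469.1 -77. ] [37.4 37.7] 81.9 304.0 tray -154.73209999999997 -184.7034
top [248. 209.] [531.1 -74.1] [37.7 39.5] 1.6 279.5 tray -94.45049999999998 -199.53029999999998
9.5333 [ 0.6611072  -0.01991276  0.00129796] [-0.20369021 -0.15755111  0.05418401]
```

Emit:
jog_arm(
  deltas=[
    [1,[-0.008,0.032,0],[0,0,0]],
    [1,[-0.016,0.064,0],[0,0,0]],
    [1,[-0.024,0.096,0],[0,0,0]],
    [1,[-0.032,0.128,0],[0,0,0]],
    [1,[-0.041,0.16,0],[0,0,0]],
    [1,[-0.049,0.192,0],[0,0,0]],
    [1,[-0.057,0.224,0],[0,0,0]],
    [1,[-0.065,0.256,0],[0,0,0]],
    [1,[-0.07,0.275,0],[0,0,0]],
    [1,[-0.07,0.275,0],[0,0,0]],
  ],
)

```text
t: 10.37
tool_pos: [0.6333, 0.0898, 0.0015]
tool_rot: [-1.923, -2.483, -0.0]
contact_force: [-0.3, 0.8, 0.4]
opening: 0.0003
grip_force: 0.0
```

```bash
python3 look.py 8 | grep -v 335
```

```text
scene [240. 201.] [532.  -73.4] [38.2 39.4] 57.2 130.0 tray -93.3886 -199.1146
scene [227. 187.] [471.  -76.9] [37.2 37. ] 83.0 118.0 tray -152.8816 -185.1471
top [248. 239.] [469.2 -77.1] [37.4 37.3] 82.0 303.0 tray -154.6646 -184.8277
top [248. 209.] [531.1 -74.1] [37.7 39.5] 1.6 278.5 tray -94.45049999999998 -199.53029999999998
10.4667 [0.63374855 0.08820897 0.00148099] [-0.57378448  0.19327575  0.30153741]
```

View pics/scene_8.png

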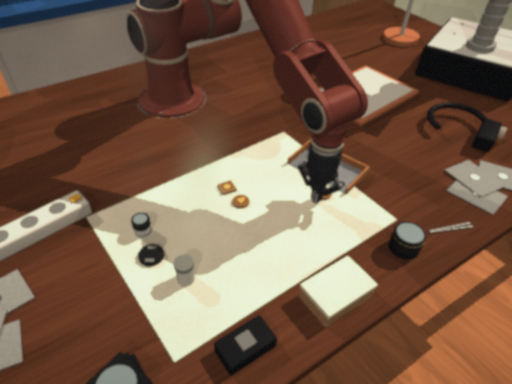

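Medal A is hidden behind the gripper, whose tip is at (316,198), and nothing else has moved. Finishing this push.

Emit:
jog_arm(
  deltas=[
    [1,[-0.008,0.032,0],[0,0,0]],
    [1,[-0.016,0.064,0],[0,0,0]],
    [1,[-0.024,0.096,0],[0,0,0]],
    [1,[-0.032,0.128,0],[0,0,0]],
    [1,[-0.04,0.16,0],[0,0,0]],
    [1,[-0.045,0.18,0],[0,0,0]],
    [1,[-0.045,0.18,0],[0,0,0]],
    [1,[-0.035,0.13,0],[0,0,0]],
    [1,[-0.025,0.08,0.08],[0,0,0]],
    [1,[-0.02,0,0.15],[0,0,0]],
    [1,[-0.05,-0.08,0.15],[0,0,0]],
    [1,[-0.05,-0.16,0.15],[0,0,0]],
  ],
)

```text
t: 11.47
tool_pos: [0.6149, 0.0226, 0.0645]
tool_rot: [1.922, 2.48, 0.003]
contact_force: [0.5, 0.9, -1.4]
opening: -0.0002
grip_force: 0.0
```

```bash
python3 look.py 9 | grep -v 335
```

```text
scene [240. 201.] [532.  -73.4] [38.2 39.4] 57.1 129.0 tray -93.3886 -199.1146
scene [227. 187.] [471.  -76.9] [37.2 37. ] 83.0 119.5 tray -152.8816 -185.1471
scene [338. 179.] [606.1 193.4] [41.1 41.5] 83.2 122.5 tray 53.44450000000002 35.7022
scene [323. 169.] [554.4 189. ] [33.4 42.6] 65.3 81.5 tray 2.6145999999999776 46.165400000000005
top [248. 239.] [469.1 -77. ] [37.4 37.7] 81.9 304.0 tray -154.73209999999997 -184.7034
top [248. 209.] [531.1 -74.1] [37.7 39.5] 1.6 278.5 tray -94.45049999999998 -199.53029999999998
11.5667 [0.61425075 0.0198722  0.06246361] [ 0.45332902  0.18668531 -0.60063767]
```

Medal A is in the tray at (53, 36) mm. Now medal C, with a small turn.

Emit:
jog_arm(
  deltas=[
    [1,[-0.05,-0.09,0],[0,0,-0.02]],
    [1,[-0.1,-0.18,0],[0,0,-0.045]],
    [1,[-0.145,-0.27,0],[0,0,-0.045]],
    [1,[-0.192,-0.367,0],[0,0,-0.045]],
    [1,[-0.192,-0.367,0],[0,0,-0.045]],
    [1,[-0.192,-0.367,-0.08],[0,0,-0.045]],
    [1,[-0.192,-0.367,-0.13],[0,0,-0.045]],
    [1,[-0.192,-0.367,-0.147],[0,0,-0.045]],
    [1,[-0.192,-0.367,-0.147],[0,0,-0.045]],
    [1,[-0.192,-0.367,-0.147],[0,0,-0.045]],
  ],
)

```text
t: 12.4
tool_pos: [0.5374, -0.1224, 0.0027]
tool_rot: [-2.095, -2.34, -0.0]
contact_force: [0.1, -0.5, 0.4]
opening: 0.0002
grip_force: 0.0
```

```bash
python3 look.py 10 | grep -v 335
```

```text
scene [242. 202.] [540.6 -73.7] [25.4 39.9] 5.1 80.5 tray -85.22639999999997 -201.8447
scene [338. 179.] [605.5 193.4] [41.1 42.7] 83.2 122.5 tray 52.8691 35.872600000000006
scene [322. 169.] [551.3 184.8] [38.9 43.3] 17.8 110.5 tray -1.5511000000000414 43.01800000000002
top [125. 196.] [550.2 184.7] [40.5 41.2] 1.7 292.0 tray -2.6343999999999608 43.234499999999976
top [123. 171.] [605.9 193.9] [42.2 41.2] 4.9 282.5 tray 53.39469999999997 36.23850000000001
12.5 [ 0.53781377 -0.12265857  0.00333315] [ 0.0299533   0.09014321 -0.96219646]
```

Emit:
jog_arm(
  deltas=[
    [1,[0,0,-0.003],[0,0,0]],
    [1,[-0.004,0.03,-0.003],[0,0,0]],
    [1,[-0.007,0.06,-0.003],[0,0,0]],
    [1,[-0.011,0.09,-0.003],[0,0,0]],
    [1,[-0.014,0.12,-0.003],[0,0,0]],
    [1,[-0.018,0.15,-0.003],[0,0,0]],
    [1,[-0.021,0.18,-0.003],[0,0,0]],
    [1,[-0.025,0.21,-0.003],[0,0,0]],
    [1,[-0.028,0.24,-0.003],[0,0,0]],
    [1,[-0.032,0.27,-0.003],[0,0,0]],
    [1,[-0.035,0.29,-0.003],[0,0,0]],
    [1,[-0.035,0.29,-0.003],[0,0,0]],
  ],
)

```text
t: 13.5
tool_pos: [0.5225, -0.0052, 0.0013]
tool_rot: [-2.093, -2.341, 0.0]
contact_force: [0.4, 0.5, -0.6]
opening: 0.0001
grip_force: 0.0
```

```bash
python3 look.py 11 | grep -v 335
```

```text
scene [227. 187.] [471.  -76.4] [36.7 37. ] 82.9 114.0 tray -152.7396 -184.6676
scene [271. 184.] [523.5  30.5] [30.3 35.1] 57.2 69.0 tray -72.0325 -97.06049999999999
scene [338. 179.] [607.2 193.3] [41.9 39.9] 57.2 121.5 tray 54.471000000000046 35.293899999999994
scene [322. 169.] [551.3 184.8] [38.9 43.3] 17.8 109.5 tray -1.5511000000000414 43.01800000000002
top [248. 239.] [468.9 -77.3] [38.6 37.7] 81.2 306.5 tray -155.00910000000002 -184.9343
top [123. 171.] [605.9 193.9] [42.2 41.2] 4.9 285.5 tray 53.39469999999997 36.23850000000001
13.6 [ 0.52288277 -0.00656849  0.00140126] [-0.23987903 -0.53977446 -1.22918717]
```

Emit:
jog_arm(
  deltas=[
    [1,[-0.004,0.032,0],[0,0,0]],
    [1,[-0.008,0.064,0],[0,0,0]],
    [1,[-0.011,0.096,0],[0,0,0]],
    [1,[-0.015,0.128,0],[0,0,0]],
    [1,[-0.018,0.16,0],[0,0,0]],
    [1,[-0.022,0.192,0],[0,0,0]],
    [1,[-0.026,0.224,0],[0,0,0]],
    [1,[-0.029,0.256,0],[0,0,0]],
    [1,[-0.033,0.288,0],[0,0,0]],
    [1,[-0.036,0.32,0],[0,0,0]],
    [1,[-0.039,0.345,0],[0,0,0]],
    [1,[-0.039,0.345,0],[0,0,0]],
  ],
)

```text
t: 14.6
tool_pos: [0.5072, 0.1329, 0.0015]
tool_rot: [-2.093, -2.342, -0.001]
contact_force: [0.9, -0.4, -0.2]
opening: 0.0
grip_force: 0.0
```

Emit:
jog_arm(
  deltas=[
    [1,[0.005,-0.04,0],[0,0,0]],
    [1,[0.01,-0.08,0.07],[0,0,0]],
    [1,[0.01,-0.13,0.15],[0,0,0]],
    [1,[0.01,-0.23,0.2],[0,0,0]],
    [1,[0.01,-0.33,0.2],[0,0,0]],
    [1,[0.01,-0.43,0.25],[0,0,0]],
    [1,[0.01,-0.5,0.25],[0,0,0]],
    [1,[0.01,-0.5,0.25],[0,0,0]],
    [1,[0.01,-0.5,0.25],[0,0,0]],
  ],
)

```text
t: 15.35
tool_pos: [0.5117, -0.0705, 0.102]
tool_rot: [2.1, 2.336, 0.001]
contact_force: [0.4, -0.2, -0.1]
opening: 0.0001
grip_force: 0.0
```

```bash
python3 look.py 12 | grep -v 335
```

```text
scene [227. 187.] [470.9 -76.8] [37.4 37. ] 82.9 119.5 tray -152.94910000000002 -185.0228
scene [338. 179.] [606.1 193.4] [41.1 41.5] 83.2 122.5 tray 53.44450000000002 35.7022
scene [322. 169.] [551.3 184.8] [39.  43.3] 17.2 111.5 tray -1.5511000000000414 43.01800000000002
scene [306. 162.] [503.1 166.5] [41.1 39.2] 57.3 108.5 tray -52.972099999999976 39.15709999999999
top [249. 242.] [469.1 -77.4] [38.7 38.4] 81.8 93.5 tray -154.84569999999997 -185.08700000000002
top [132. 219.] [503.3 166. ] [42.  40.1] 4.2 302.5 tray -52.92229999999999 38.620799999999996
top [125. 196.] [550.2 184.6] [40.5 41.3] 1.7 295.0 tray -2.662799999999959 43.13859999999998
top [123. 171.] [605.9 193.9] [42.2 41.2] 4.9 282.5 tray 53.39469999999997 36.23850000000001
15.45 [ 0.51107824 -0.06852531  0.10098947] [-0.58594304 -0.22271644  1.34738153]
```

View pics/scene_12.png

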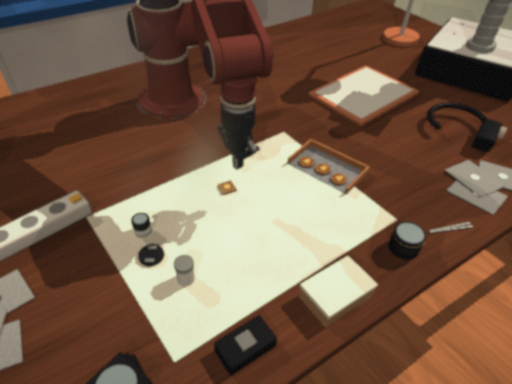

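View pics/top_12.png

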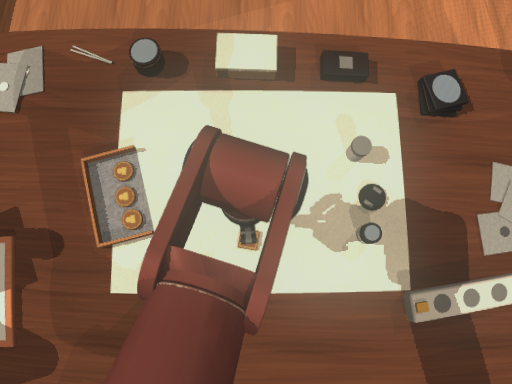

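All three medals lie in the tray, at top-view pixels (123,171), (125,196) and (132,219). They are flat and 14–21 mm behind the front line. The plaquette is still at (471,-77) mm, and the tube, cap and loupe are where they were. The gripper is clear at a height of 0.10 m.

```bash
python3 -c "
from station import ctrl
print(ctrl.finish_job())"
```

```text
the job is handed in; nothing more can be done
None
```

The job is handed in with all three medals flat and fully inside the tray and the plaquette, lens cap, coin tube and loupe not moved, in about 15.5 s; early in the first push the fingertips probably rode on one medal's rim (about 7 N) until I lowered them, and no medal was lifted.

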